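# Lock the lid onto the open drinks urn

### The job

Close the open drinks urn on the breakfast buffet: fit the black bar-handled lid with the two orange ears into its mouth, ears between the two brass claws, and turn it clockwise (seen from above) until it is fully home and tight under the claws, with the bar handle in line with the tap. Leave the steel lid with the round knob where it is, and let go of the lid at the end.

Things in the scene. Friction and masses are not known exactly. Their poses are not given: they have to be found in the camera images.
- lid_handle (a point): (mm) Centre of the loose black lid's bar handle: 72 long (x), 18 thick (y), 48 tall; 54 above the table. z up. Disc under the bar: 80 diameter, 8 thick, its top 24 below this point; below it a plug 22 deep, tapering 62 to 36 diameter, on which the lid stands. Two orange ears on the bar's line, 57 from the axis, 16 wide, level with the disc's lower 6. Half-turn symmetric. 0.13-0.23 kg.
- urn_mouth (a point): (mm) Open steel urn, fixed, 160 wide: mouth centre at the seal ring's top (ring 66 inside), 166 above table. x to the tap, z up. Brass claws on the tap line at both sides, overhanging 48-67 from the axis, to 18 above. Ears drop in with the bar 60-140 deg anticlockwise of x (best 76), handle centre then 32 above. Turn clockwise under 6 high ramps to x (stop 4 deg beyond): locked, it is 29 above.
- seal (a joint): How far the sprung black rubber ring in the urn's mouth is pushed down (m): 0 free, 0.003 with the lid locked, stop at 0.006. 2.5 N starts it, 0.7 N more per mm. Pushing the lid down 3-4 mm while turning eases the ears under the ramps; the ring then springs up and holds the lid tight under the claws.
- knob_lid_knob (a point): (mm) Centre of the round knob (36 diameter, 46 above the table) of a loose plain steel lid, 100 in diameter, without ears. It belongs elsewhere and must stay where it is. Also in the way: a second, closed urn 0.28 to 0.41 m beside the open one, 220 tall to the top of its lid handle; carry the lid clear over it.

How it is judged:
By the outcome, as a careful person would: the job done as asked, in the order asked, and still so for the second after the job is handed in, with the robot touching nothing.
It also fails if it takes over 51 s, if anything falls off the work surface, if the arm or the gripper's body presses on something with over 40 N, if the wrist force passes 120 N, or if a joint passes its speed limit or range.

### The arm

A 6-joint arm with a two-finger parallel gripper is mounted at the origin on the work surface. World frame = base frame: x ahead of the robot, y to its left, z up, the work surface at z = 0. Lengths are in m, angles in rad, forces in N, time in s.
With the tool pointing down it reaches from about 0.35 to 0.85 m from the base axis. Payload 8.1 kg.
Tool frame: the origin (TCP) lies between the finger pads; the fingertips stand 11 mm ahead of it and the grasp point (between the pads) lies 8 mm behind it (robot.tips_ahead is the distance from the TCP to the fingertips, in m); z points along the fingers, y is the line along which they close (so a half turn about z gives the same grasp; the last joint's range is limited). The gripper opens to 93 mm and grips with 3 to 60 N. Pads are 15 mm wide; open, the fingers measure 128 mm over their backs; the gripper's body (75 mm by 188 mm) begins 65 mm behind the grasp point.
Start: joints at [1.173, 0.13, 1.488, -0, 1.523, -0.085], TCP at [0.185, 0.571, 0.201] pointing down, gripper open.
Joint ranges: [-2.96, 2.96], [-0.89, 2.26], [0.02, 2.5], [-1.34, 4.48], [0, 2.73], [-2.66, 2.66]. Speed limits (rad/s): [2.39, 2.39, 2.79, 3.14, 3.14, 3.14].

### API

Orientations are given as a rotation vector (axis times angle).
In Python, from plant import robot gives the robot as it stands. The module is installed in compiled form; this text tells all that it offers.
- The arm moves only by the tool move_arm, never from a script. Its argument "deltas" is one flat list of numbers, 7 for each row, row after row: the shift along the tool's x, y, z in m, then the turn, a rotation vector about the tool's x, y, z in rad, then the opening, from 0 (shut) to 1 (fully open). A call has 1 to 12 rows; each row is the pose to reach, as a shift and turn from the pose commanded when the call began, along the tool's axes at that moment; what a row does not reach only later rows make up. A row lasts 1/8 s, in which the tool goes at most 62.5 mm and 10.7 degrees, less where a joint would pass 70% of its speed; a pose out of reach is approached as far as the arm can. A call with a gripper value outside its range is refused whole. The fingers move at their own pace and stop on an object; "squeeze" is the grip in N (left out, the last holds). Time passes only in rows, so rows that repeat a pose let the fingers close. It gives the time, the measured TCP pose, the force, the opening and the grip force at its end, in the units of the state.
- robot.read_state(): the state, without advancing time (a new reading comes with each control period).
- robot.read_camera(name): name is "scene" or "top" or "wrist"; returns (picture, depth): 400x640x3 uint8, red, green, blue; 400x640 float32, m along the optical axis (not along the pixel's ray), 0 where there is no reading.
- robot.camera_model(name): a dict with "K" (3x3 intrinsics, pixels), "R" (3x3) and "t" (3): a world point X has camera coordinates R X + t; the wrist camera has in their place "tool_from_camera" (4x4, takes a point from camera to tool coordinates, whose origin is the TCP and whose axes are the flange's). Camera axes: x right, y down, z forward; pixel columns grow to the right and rows downward; lengths in m; the calibration is good to about 2 mm. A picture is of the moment at which its call begins: read the wrist's pose just before it. camera_model takes no time and is no camera call.
- robot.close_job(): hands the job in; it is judged then, once.
Trained networks look in the newest picture that a camera, given by its name, has taken for a name from the list of things; names that differ only in an ending like _2 or _b are one class to them, and where a whole thing is asked for, a point or a joint stands for the part that bears it (a point fixed in the world has none). Each returns a list of dicts, best first, with "confidence" (0 to 1); they miss things now and then, are a little off and sometimes report something else, mostly with a low value. They report only what shows in the picture. A call takes as long as a camera call.
- robot.recognise(camera, label): "uv" ([column, row] in pixels, amid what is visible of it).
The state is a dict: "t": time; "q": joint angles; "dq": joint speeds; "joint_torque": joint torques, N m; "tool_pos": TCP position; "orientation": TCP orientation; "force": force on the tool from outside, world axes, zero at the start; "wrist_torque": the same for the moment, N m; "opening": finger opening in m; "gripper_force": force on a finger pad.
Only numpy, scipy, OpenCV 4.12 (cv2) and the standard library are available. Lean on these libraries where they do the work, as an engineer would, in place of code of your own. Each camera call takes 0.05 s, during which the arm holds its last target. There are 200 camera calls.

## Working session

There is one attempt and no reset: what is moved stays moved. The work goes in short steps, Python scripts to look and compute and a tool call to move; the robot and the scene stay as the last step left them, time stands still between calls to the robot, and variables do not carry over. Pictures are saved under pics/ and viewed, at most 10 in all, crops included, and the job is handed in when it is done.

Besides the shell and the picture viewer there is one more tool, called after "Request:" by a JSON object that holds its "name" and its "arguments", one argument or row to a line. move_arm: Moves the arm, as the interface text tells. Its arguments: {"type":"object","properties":{"deltas":{"type":"array","items":{"type":"number"}},"squeeze":{"type":"number"}},"required":["deltas"]}

```bash
mkdir -p pics; cat > h.py <<'E'
import numpy as np, cv2
from scipy.spatial.transform import Rotation as Ro
from plant import robot
def cam(name):
    s=robot.read_state(); p,d=robot.read_camera(name); m=robot.camera_model(name); K=np.array(m["K"])
    if name=="wrist":
        T=np.eye(4);T[:3,:3]=Ro.from_rotvec(s["orientation"]).as_matrix();T[:3,3]=s["tool_pos"]
        T=T@np.array(m["tool_from_camera"])
    else:
        T=np.eye(4);R=np.array(m["R"]);T[:3,:3]=R.T;T[:3,3]=-R.T@np.array(m["t"])
    return p,d,K,T
def cloud(d,K,T):
    v,u=np.mgrid[:400,:640]
    c=np.stack([(u-K[0,2])/K[0,0]*d,(v-K[1,2])/K[1,1]*d,d],-1)
    w=c@T[:3,:3].T+T[:3,3]; w[d==0]=np.nan
    return w
E
python3 - <<'E'
from h import *
for n in ["scene","top"]:
    p,d,K,T=cam(n); w=cloud(d,K,T); np.savez(n,p=p,w=w,T=T,K=K)
    cv2.imwrite(f"pics/{n}.png",p[...,::-1])
    for l in ["lid_handle","urn_mouth","knob_lid_knob"]:
        for r in robot.recognise(n,l)[:3]:
            u,v=map(int,r["uv"]); print(n,l,r["confidence"],u,v,w[v,u].round(3))
s=robot.read_state();print(s["t"],s["tool_pos"],Ro.from_rotvec(s["orientation"]).as_matrix().round(3))
E
```

```text
scene lid_handle 0.84 428 268 [0.543 0.38  0.069]
scene urn_mouth 0.67 252 210 [ 0.722 -0.121  0.1  ]
top lid_handle 0.83 188 226 [0.497 0.354 0.075]
top urn_mouth 0.93 369 166 [ 0.686 -0.149  0.026]
top knob_lid_knob 0.86 453 235 [ 0.482 -0.378  0.045]
0.4 [0.18459223 0.5708384  0.2013002 ] [[-0.951  0.308 -0.   ]
 [ 0.308  0.951 -0.   ]
 [ 0.    -0.    -1.   ]]
```

View pics/top.png

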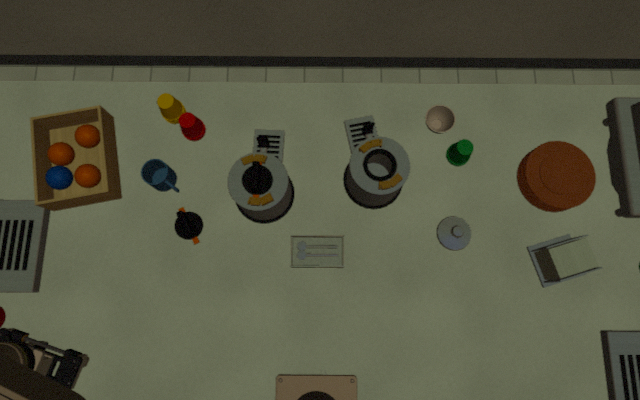

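View pics/scene.png

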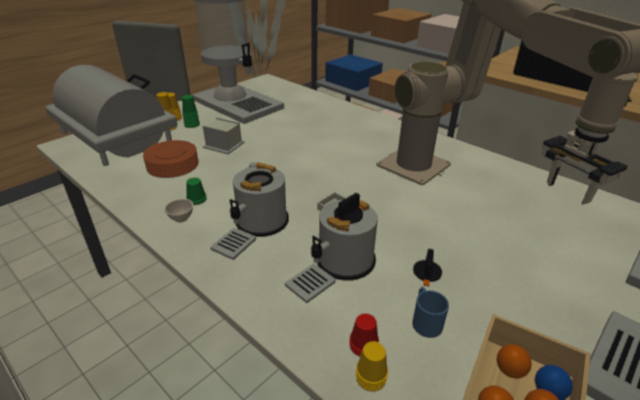

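The top view shows the black lid at (188,226) with its ears at (181,210) and (196,240). The open urn's mouth is at (380,165) with claws at about (370,146) and (390,184) and the tap up-left. The closed urn is at (258,180) in between, and the steel lid is at (454,233).

```bash
python3 - <<'E'
from h import *
for n in ["top","scene"]:
    z=np.load(n+".npz"); p,w=z["p"],z["w"]
    hsv=cv2.cvtColor(p,cv2.COLOR_RGB2HSV)
    m=((hsv[...,0]<22)&(hsv[...,1]>130)&(hsv[...,2]>60)).astype(np.uint8)
    c,l,st,ce=cv2.connectedComponentsWithStats(m)
    for i in range(1,c):
        if 8<st[i,4]<400: print(n,ce[i].round(1),st[i,4],np.nanmedian(w[l==i],0).round(3))
z=np.load("top.npz");w=z["w"]
# urn top plate
X=w.reshape(-1,3)
q=X[(abs(X[:,0]-.68)<.15)&(abs(X[:,1]+.16)<.13)&(X[:,2]>.13)&(X[:,2]<.2)]
print(len(q),q[:,:2].min(0),q[:,:2].max(0),np.median(q,0))
q=X[(abs(X[:,0]-.5)<.06)&(abs(X[:,1]-.35)<.07)&(X[:,2]>.02)]
print(len(q),q.min(0),q.max(0),np.median(q,0))
E
```

```text
top [ 95.4 111. ] 23 [0.832 0.639 0.087]
top [ 81.  110.1] 17 [0.829 0.68  0.089]
top [ 70.3 112.1] 12 [0.823 0.716 0.087]
top [ 42.3 117.1] 13 [0.805 0.788 0.089]
top [100.1 118. ] 18 [0.805 0.625 0.086]
top [ 33.1 123.2] 24 [0.789 0.814 0.087]
top [196.4 133.5] 110 [0.778 0.361 0.022]
top [101.6 126.2] 10 [0.782 0.618 0.083]
top [ 62.7 127.2] 12 [0.807 0.775 0.009]
top [ 51.8 133.7] 26 [0.783 0.81  0.008]
top [ 33.4 142. ] 24 [0.734 0.805 0.087]
top [371.  144.5] 123 [ 0.702 -0.139  0.174]
top [104.7 160.9] 30 [0.68  0.598 0.086]
top [ 35.  166.3] 47 [0.661 0.79  0.087]
top [ 90.5 157.5] 11 [0.71  0.68  0.007]
top [ 97.8 157.9] 12 [0.711 0.659 0.006]
top [254.  158.8] 124 [0.66  0.166 0.175]
top [ 78.9 158.3] 9 [0.709 0.713 0.007]
top [390.  181.9] 169 [ 0.6   -0.188  0.175]
top [107.  186.5] 19 [0.603 0.583 0.085]
top [ 36.3 189.8] 28 [0.594 0.776 0.087]
top [ 69.4 188.2] 13 [0.618 0.731 0.006]
top [ 76.6 188.3] 10 [0.619 0.708 0.006]
top [ 46.3 198.4] 60 [0.569 0.77  0.066]
top [100.3 191.1] 15 [0.59  0.602 0.087]
top [ 58.1 197.1] 22 [0.593 0.749 0.01 ]
top [ 91.9 193.8] 15 [0.5
[... 958 characters left out ...]
548  0.186]
scene [172.5 128. ] 10 [ 0.492 -0.965  0.011]
scene [557.2 150. ] 12 [0.189 0.511 0.332]
scene [599.7 161.7] 23 [0.182 0.611 0.332]
scene [265.1 166.4] 68 [ 0.607 -0.189  0.177]
scene [250.9 185.1] 137 [ 0.707 -0.133  0.176]
scene [362.8 205. ] 61 [0.557 0.165 0.174]
scene [338.8 223. ] 192 [0.666 0.171 0.175]
scene [426.2 281.9] 33 [0.552 0.387 0.028]
scene [385.  354.5] 10 [0.852 0.46  0.092]
scene [364.  387.6] 11 [0.894 0.446 0.007]
scene [539.8 394.9] 278 [0.71  0.726 0.079]
2473 [ 0.57005304 -0.23963507] [ 0.77127544 -0.08035994] [ 0.64494278 -0.15555869  0.15934623]
707 [0.45308091 0.3295428  0.02040294] [0.55988202 0.40757459 0.0816481 ] [0.50426485 0.36205793 0.03058481]
```

Request:
{"name": "move_arm", "arguments": {
  "deltas": [-0.05,-0.012,0,0,0,-0.1,1,-0.1,-0.025,0,0,0,-0.2,1,-0.15,-0.037,0,0,0,-0.3,1,-0.2,-0.05,0,0,0,-0.4,1,-0.25,-0.062,0,0,0,-0.5,1,-0.3,-0.075,0,0,0,-0.6,1,-0.34,-0.085,0,0,0,-0.7,1,-0.371,-0.093,0,0,0,-0.785,1,-0.371,-0.093,0,0,0,-0.785,1,-0.371,-0.093,0,0,0,-0.785,1,-0.371,-0.093,0,0,0,-0.785,1]
}}

```text
t: 1.78
tool_pos: [0.5081, 0.3691, 0.2015]
orientation: [0.736, -3.054, -0.0]
force: [-0.3, 0.1, 0.3]
opening: 0.0929
gripper_force: 0.0
```

```bash
cat > look.py <<'E'
from h import *
import sys
p,d,K,T=cam("wrist"); w=cloud(d,K,T); np.savez(sys.argv[1],p=p,w=w,T=T,K=K)
cv2.imwrite(f"pics/{sys.argv[1]}.png",p[...,::-1])
hsv=cv2.cvtColor(p,cv2.COLOR_RGB2HSV)
m=((hsv[...,0]<22)&(hsv[...,1]>130)&(hsv[...,2]>60)).astype(np.uint8)
c,l,st,ce=cv2.connectedComponentsWithStats(m)
for i in range(1,c):
    if 60<st[i,4]: print(ce[i].round(1),st[i,4],np.nanmedian(w[l==i],0).round(4))
s=robot.read_state();R=Ro.from_rotvec(s["orientation"]).as_matrix();print(s["t"],s["tool_pos"],R.round(4),s["q"])
E
python3 look.py w1; python3 - <<'E'
from h import *
z=np.load("w1.npz");X=z["w"].reshape(-1,3)
q=X[(abs(X[:,0]-.51)<.07)&(abs(X[:,1]-.368)<.07)&(X[:,2]>.065)&(X[:,2]<.09)].astype(np.float32)
print(len(q),np.median(q,0),cv2.minAreaRect(q[:,:2].copy()*1000))
E
```

```text
[ 39.7 146.8] 2577 [0.549  0.1573 0.1739]
[316.5 143.9] 176 [0.4662 0.3446 0.0272]
[ 19.8 267.6] 877 [0.6583 0.1621 0.1743]
[147.1 313.6] 835 [0.5025 0.3136 0.3202]
[490.6 312.9] 878 [0.4594 0.3979 0.3197]
[236.9 354.6] 2391 [0.7838 0.376  0.0561]
[455.1 366.5] 8934 [0.4746 0.3974 0.3303]
1.825 [0.50811955 0.36908952 0.201559  ] [[-8.902e-01 -4.557e-01 -0.000e+00]
 [-4.557e-01  8.902e-01  2.000e-04]
 [-1.000e-04  2.000e-04 -1.000e+00]] [ 5.46485298e-01  2.05535468e-01  1.40441495e+00  1.78822982e-04
  1.53156189e+00 -1.49742612e+00]
947 [0.5060321  0.36585447 0.07689347] ((508.927978515625, 367.1813659667969), (72.08722686767578, 17.729726791381836), 28.399784088134766)
```

Request:
{"name": "move_arm", "arguments": {
  "deltas": [0,-0.002,0.05,0,0,-0.022,1,0,-0.002,0.1,0,0,-0.022,1,0,-0.002,0.135,0,0,-0.022,1,0,-0.002,0.154,0,0,-0.022,1,0,-0.002,0.154,0,0,-0.022,1,0,-0.002,0.154,0,0,-0.022,0.1,0,-0.002,0.154,0,0,-0.022,0,0,-0.002,0.154,0,0,-0.022,0,0,-0.002,0.154,0,0,-0.022,0,0,-0.002,0.154,0,0,-0.022,0,0,-0.002,0.154,0,0,-0.022,0,0,-0.002,0.154,0,0,-0.022,0],
  "squeeze": 45
}}

```text
t: 3.32
tool_pos: [0.5099, 0.3664, 0.0474]
orientation: [0.768, -3.046, 0.0]
force: [-0.4, 0.2, 0.6]
opening: 0.0278
gripper_force: 0.0
```

Request:
{"name": "move_arm", "arguments": {
  "deltas": [0,0,0,0,0,0,0,0,0,0,0,0,0,0,0,0,0,0,0,0,0,0,0,-0.03,0,0,0,0,0,0,-0.08,0,0,0,0,0,0,-0.13,0,0,0,0,0,0,-0.18,0,0,0,0,0,0,-0.23,0,0,0,0,0,0,-0.28,0,0,0,0,0,0,-0.3,0,0,0,0,0,0,-0.3,0,0,0,0,0,0,-0.3,0,0,0,0]
}}

```text
t: 4.82
tool_pos: [0.5095, 0.3662, 0.3454]
orientation: [0.768, -3.044, 0.001]
force: [-0.5, 0.2, -0.9]
opening: 0.0173
gripper_force: 45.0
```

```bash
python3 - <<'E'
from h import *
s=robot.read_state();R=Ro.from_rotvec(s["orientation"]).as_matrix()
print(R.round(3),s["force"],s["opening"],s["gripper_force"])
print("shift",R.T@(np.array([0.653,-0.162,0.345])-s["tool_pos"]))
E
```

```text
[[-0.88  -0.474 -0.002]
 [-0.474  0.88  -0.001]
 [ 0.003 -0.    -1.   ]] [-0.46365279  0.18220998 -0.92906512] 0.01733654822703399 44.988468289375305
shift [ 0.12419654 -0.53304547  0.00081639]
```

Request:
{"name": "move_arm", "arguments": {
  "deltas": [0.0095,-0.041,0,0,0,0.143,0,0.019,-0.082,0,0,0,0.286,0,0.0285,-0.123,0,0,0,0.429,0,0.038,-0.164,0,0,0,0.572,0,0.0475,-0.205,0,0,0,0.715,0,0.057,-0.246,0,0,0,0.858,0,0.0665,-0.287,0,0,0,1.001,0,0.076,-0.328,0,0,0,1.144,0,0.0855,-0.369,0,0,0,1.287,0,0.095,-0.41,0,0,0,1.43,0,0.1045,-0.45,0,0,0,1.573,0,0.1045,-0.45,0,0,0,1.573,0]
}}

```text
t: 6.32
tool_pos: [0.6307, -0.0822, 0.344]
orientation: [-1.618, -2.688, 0.003]
force: [-0.4, 0.1, -3.2]
opening: 0.0173
gripper_force: 45.0
```

```bash
python3 look.py w2
```

```text
[443.8  13.4] 753 [0.6625 0.1499 0.1737]
[319.4 162.9] 538 [ 0.6077 -0.039   0.324 ]
[265.  241.6] 484 [ 0.6028 -0.1916  0.1754]
[283.  313.5] 324 [ 0.6077 -0.0593  0.4642]
[355.  313.3] 330 [ 0.6254 -0.0508  0.4631]
[316.  370.2] 8209 [ 0.6217 -0.0621  0.4736]
6.375 [ 0.63065028 -0.08041742  0.34456085] [[-0.4709  0.8822 -0.0042]
 [ 0.8822  0.4709  0.001 ]
 [ 0.0028 -0.0033 -1.    ]] [-2.07497963e-01  2.23893566e-01  1.12586605e+00  7.59653382e-05
  1.79614667e+00 -6.97840627e-01]
```

View pics/w2.png

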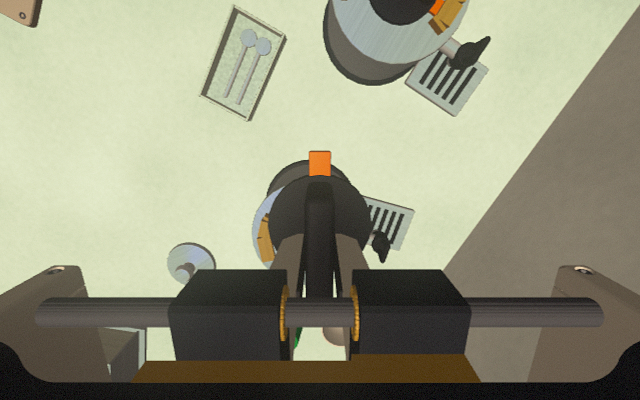

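The carried lid hides the mouth at (320,210), with one claw showing at (265,240). I'll pass over to the far side, where the camera sees past the lid.

Request:
{"name": "move_arm", "arguments": {
  "deltas": [-0.04,-0.011,0,0,0,0.06,0,-0.09,-0.025,0,0,0,0.12,0,-0.14,-0.038,0,0,0,0.18,0,-0.19,-0.052,0,0,0,0.24,0,-0.2265,-0.062,0,0,0,0.288,0,-0.2265,-0.062,0,0,0,0.288,0,-0.2265,-0.062,0,0,0,0.288,0,-0.2265,-0.062,0,0,0,0.288,0]
}}

```text
t: 7.38
tool_pos: [0.684, -0.3063, 0.348]
orientation: [1.98, 2.438, 0.001]
force: [-0.6, -0.5, -2.3]
opening: 0.0174
gripper_force: 45.0
```

```bash
python3 look.py w3
```

```text
[365.1  42.4] 1023 [ 0.7023 -0.1358  0.1753]
[271.7  68.6] 884 [ 0.6018 -0.1866  0.175 ]
[319.2 162.8] 524 [ 0.6737 -0.2584  0.3277]
[283.  313.9] 326 [ 0.6677 -0.278   0.4679]
[355.  313.3] 326 [ 0.687  -0.2746  0.467 ]
[315.3 368. ] 8952 [ 0.684  -0.2853  0.4771]
7.425 [ 0.68401333 -0.30645587  0.34820838] [[-2.050e-01  9.788e-01  7.000e-04]
 [ 9.788e-01  2.050e-01 -1.000e-04]
 [-3.000e-04  7.000e-04 -1.000e+00]] [-4.89683828e-01  5.82336139e-01  6.66822142e-01  2.18623639e-04
  1.89172657e+00 -6.96030687e-01]
```

View pics/w3.png

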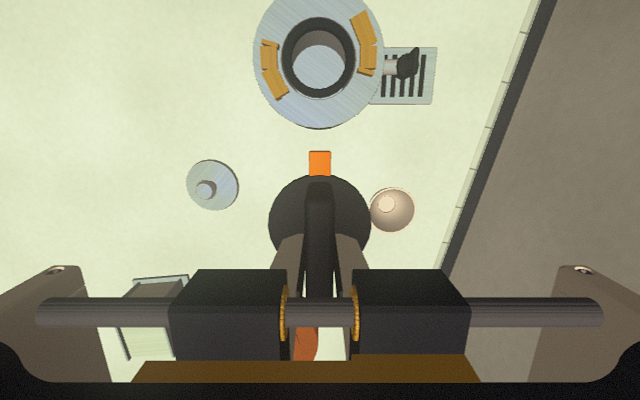

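The mouth is in full view: black ring at (319,57), claws at (365,42) and (272,69), and the tap at (405,66). The held lid sits straight, with its ear at (319,163).

```bash
python3 - <<'E'
from h import *
from scipy.optimize import least_squares
z=np.load("w3.npz");p,w,K,T=z["p"],z["w"],z["K"],z["T"]
V=p.max(-1); m=np.zeros((400,640),np.uint8); m[5:115,275:365]=(V[5:115,275:365]<62)
c,l,st,ce=cv2.connectedComponentsWithStats(m); i=1+np.argmax(st[1:,4]); r=w[l==i]; print(st[i],np.nanpercentile(r[:,2],[5,25,50,75,95]).round(4))
q=(w[...,2]>.12)&(w[...,2]<.172)&(l==i)
# project pixel rays of ring mask to z=.166
v,u=np.nonzero(l==i); d=np.stack([(u-K[0,2])/K[0,0],(v-K[1,2])/K[1,1],np.ones(len(u))],1)@T[:3,:3].T
X=T[:3,3]+d*((.166-T[2,3])/d[:,2])[:,None]
h=cv2.findContours((l==i).astype(np.uint8),cv2.RETR_CCOMP,cv2.CHAIN_APPROX_NONE)[0]
for cc in h:
    if len(cc)<60: continue
    u,v=cc[:,0,0],cc[:,0,1]; d=np.stack([(u-K[0,2])/K[0,0],(v-K[1,2])/K[1,1],np.ones(len(u))],1)@T[:3,:3].T
    X=T[:3,3]+d*((.166-T[2,3])/d[:,2])[:,None]
    s=least_squares(lambda a:np.hypot(X[:,0]-a[0],X[:,1]-a[1])-a[2],[.65,-.16,.04],loss="soft_l1",f_scale=.001); print("ring",len(cc),s.x.round(4),np.abs(s.fun).mean())
# outer plate of urn
g=(w[...,2]>.15)&(w[...,2]<.165)&(np.hypot(w[...,0]-.653,w[...,1]+.162)<.1); print(np.median(w[g],0))
print("plate",cv2.minEnclosingCircle(w[g][:,:2].astype(np.float32)))
A=np.array([.7023,-.1358]);B=np.array([.6018,-.1866]);print("claws",(A+B)/2,np.degrees(np.arctan2(*(A-B)[::-1])))
# low tray direction of tap: minAreaRect of claws
hsv=cv2.cvtColor(p,cv2.COLOR_RGB2HSV)
s=robot.read_state();print(s["force"],s["wrist_torque"],s["tool_pos"])
E
```

```text
[290  18  64  71 567] [0.1576 0.1636 0.1648 0.1655 0.1665]
ring 386 [ 0.6557 -0.1603  0.0345] 0.0025011420938319887
[ 0.65377611 -0.16350429  0.15934261]
plate ((0.6534795761108398, -0.16271017491817474), 0.08008197695016861)
claws [ 0.65205 -0.1612 ] 26.815348859919553
[0.05866208 0.12183314 0.05336764] [-0.10005708  0.08306079 -0.01081633] [ 0.68401333 -0.30645587  0.34820838]
```

Request:
{"name": "move_arm", "arguments": {
  "deltas": [0.04,0,0,0,0,-0.017,0,0.08,0,0,0,0,-0.017,0,0.12,-0.001,0,0,0,-0.017,0,0.1476,-0.001,0.02,0,0,-0.017,0,0.1476,-0.001,0.06,0,0,-0.017,0,0.1476,-0.001,0.1,0,0,-0.017,0,0.1476,-0.001,0.1,0,0,-0.017,0,0.1476,-0.001,0.1,0,0,-0.017,0]
}}

```text
t: 8.43
tool_pos: [0.6534, -0.1636, 0.2498]
orientation: [1.961, 2.452, 0.001]
force: [0.3, -0.7, -1.0]
opening: 0.0176
gripper_force: 45.0
```

```bash
python3 - <<'E'
from h import *
s=robot.read_state();R=Ro.from_rotvec(s["orientation"]).as_matrix()
print(R.round(4),s["force"],s["wrist_torque"],s["tool_pos"])
print("shift",R.T@(np.array([0.653,-0.1622,0.1914])-s["tool_pos"]))
E
```

```text
[[-2.199e-01  9.755e-01  2.200e-03]
 [ 9.755e-01  2.199e-01 -7.000e-04]
 [-1.200e-03  2.000e-03 -1.000e+00]] [ 0.33986922 -0.66469014 -1.03578256] [-0.0663517   0.02578512 -0.01118849] [ 0.65337432 -0.16357485  0.24975656]
shift [ 0.00149152 -0.00018202  0.05835461]
```

Request:
{"name": "move_arm", "arguments": {
  "deltas": [0.0015,0,0.015,0,0,0,0,0.0015,0,0.03,0,0,0,0,0.0015,0,0.04,0,0,0,0,0.0015,0,0.047,0,0,0,0,0.0015,0,0.052,0,0,0,0,0.0015,0,0.055,0,0,0,0,0.0015,0,0.057,0,0,0,0,0.0015,0,0.058,0,0,0,0,0.0015,0,0.058,0,0,0,0]
}}

```text
t: 9.55
tool_pos: [0.6527, -0.1625, 0.19]
orientation: [1.962, 2.452, 0.0]
force: [-0.8, 0.5, 1.9]
opening: 0.0174
gripper_force: 45.0
```

```bash
python3 look.py w4; python3 -c "
from h import *
s=robot.read_state();print(s['force'],s['wrist_torque'],s['opening'])"
```

```text
[319.  163.1] 530 [ 0.6415 -0.115   0.1699]
[390.6 209.6] 2076 [ 0.7015 -0.1353  0.175 ]
[248.  237.9] 1604 [ 0.6007 -0.1835  0.1746]
[283.  313.6] 329 [ 0.6359 -0.1345  0.31  ]
[355.  313.4] 330 [ 0.6552 -0.1307  0.3092]
[316.3 370.2] 8180 [ 0.6487 -0.1406  0.3195]
9.6 [ 0.65268186 -0.16246105  0.19003566] [[-2.192e-01  9.757e-01  7.000e-04]
 [ 9.757e-01  2.192e-01 -3.000e-04]
 [-4.000e-04  6.000e-04 -1.000e+00]] [-3.20127940e-01  3.30273855e-01  1.27848476e+00 -4.08106615e-05
  1.53211511e+00 -5.41124668e-01]
[-1.3906339  -0.52120088  1.65676204] [-6.18508425e-02  3.77405406e-01 -2.96113953e-04] 0.017651674351355506
```

View pics/w4.png

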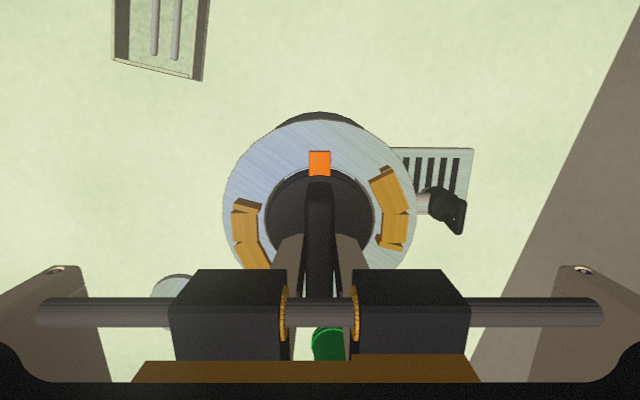

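Request:
{"name": "move_arm", "arguments": {
  "deltas": [0,0,0.0015,0,0,0,0,0,0,0.003,0,0,0,0,0,0,0.003,0,0,0.1,0,0,0,0.003,0,0,0.2,0,0,0,0.003,0,0,0.3,0,0,0,0.003,0,0,0.4,0,0,0,0.003,0,0,0.5,0,0,0,0.003,0,0,0.6,0,0,0,0.003,0,0,0.7,0,0,0,0.003,0,0,0.7,0]
}}

```text
t: 10.85
tool_pos: [0.653, -0.1625, 0.187]
orientation: [2.684, 1.631, 0.002]
force: [0.2, 0.2, 3.1]
opening: 0.0176
gripper_force: 45.0
```

```bash
python3 look.py w5; python3 -c "
from h import *
s=robot.read_state();print(s['force'],s['wrist_torque'],s['opening'])"
```

```text
[356.5 167.9] 2833 [ 0.7003 -0.1296  0.1747]
[256.7 259. ] 460 [ 0.5979 -0.1623  0.1739]
[283.1 313.5] 331 [ 0.6579 -0.1304  0.3067]
[355.  313.4] 318 [ 0.6751 -0.1401  0.3061]
[316.3 370.2] 8160 [ 0.6636 -0.1434  0.3165]
10.9 [ 0.65298681 -0.16254198  0.18691464] [[ 4.590e-01  8.884e-01  1.300e-03]
 [ 8.884e-01 -4.590e-01 -4.000e-04]
 [ 3.000e-04  1.300e-03 -1.000e+00]] [-3.20161768e-01  3.31730209e-01  1.28238156e+00  6.53134506e-05
  1.52611666e+00  1.56750675e-01]
[0.98975556 0.04721477 3.42443819] [-0.09014179  0.03336885 -0.10500045] 0.017810374511211556
```

Request:
{"name": "move_arm", "arguments": {
  "deltas": [0,0,0.0005,0,0,0.1,0,0,0,0.0005,0,0,0.2,0,0,0,0.0005,0,0,0.3,0,0,0,0.0005,0,0,0.4,0,0,0,0.0005,0,0,0.5,0,0,0,0.0005,0,0,0.56,0,0,0,0.0005,0,0,0.6,0,0,0,0.0005,0,0,0.626,0,0,0,0.0005,0,0,0.626,0]
}}

```text
t: 12.02
tool_pos: [0.6527, -0.1624, 0.1862]
orientation: [3.056, 0.727, 0.001]
force: [-0.1, 0.1, 4.1]
opening: 0.0177
gripper_force: 45.0
```

```bash
python3 look.py w6; python3 -c "
from h import *
s=robot.read_state();print(s['force'],s['wrist_torque'],s['opening'])"
```

```text
[319.  155.6] 2730 [ 0.702  -0.1377  0.1747]
[626.9 278.3] 539 [ 0.7246 -0.6161  0.0145]
[283.1 313.6] 332 [ 0.6754 -0.1398  0.3061]
[355.1 313.8] 319 [ 0.6835 -0.1576  0.3051]
[316.  370.2] 8173 [ 0.6724 -0.1536  0.3156]
12.075 [ 0.65272043 -0.16242109  0.18614927] [[ 8.929e-01  4.503e-01  6.000e-04]
 [ 4.503e-01 -8.929e-01 -1.000e-04]
 [ 5.000e-04  4.000e-04 -1.000e+00]] [-3.20109403e-01  3.32081507e-01  1.28334412e+00  5.46431041e-05
  1.52555781e+00  7.83538004e-01]
[ 0.49604714 -0.51991216  4.44351088] [-0.05159599  0.05040242  0.05466194] 0.017495277528317435
```

View pics/w6.png

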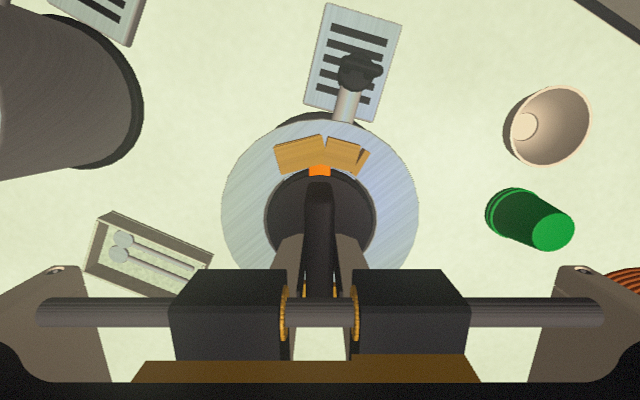

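```bash
python3 - <<'E'
from h import *
z=np.load("w6.npz");p,w,K,T=z["p"],z["w"],z["K"],z["T"]
c=np.array([.653,-.1624])
def ang(P): d=P[:2]-c; return np.degrees(np.arctan2(d[1],d[0])).round(2),np.hypot(*d).round(3),P[2].round(3)
for v in range(86,120,4):
    row=w[v,325:375]; ok=np.nonzero((row[:,2]>.03)&(row[:,2]<.14))[0]
    if len(ok)>5: print(v,ok.min()+325,ok.max()+325,ang(np.median(row[ok],0)))
q=(w[...,2]>.03)&(w[...,2]<.15); q[:,:330]=0;q[:,400:]=0;q[:50]=0;q[125:]=0
print("tap",ang(np.median(w[q],0)))
g=(abs(w[...,2]-.01)<.012); g[:,:290]=0;g[:,405:]=0;g[125:]=0
hsv=cv2.cvtColor(p,cv2.COLOR_RGB2HSV)
g&=hsv[...,0]>60
r=cv2.minAreaRect(w[g][:,:2].astype(np.float32)*1000);print("tray",r,ang(np.array([*r[0],0])/1000))
for n in ["top"]:
    y=np.load(n+".npz");W=y["w"]
    q=(W[...,2]>.03)&(W[...,2]<.14)&(np.hypot(W[...,0]-.653,W[...,1]+.162)>.09)&(np.hypot(W[...,0]-.653,W[...,1]+.162)<.16)
    print(n,q.sum(),ang(np.median(W[q],0)))
# brass
m=((hsv[...,0]<22)&(hsv[...,1]>130)&(hsv[...,2]>60)&(w[...,2]>.178)&(w[...,2]<.19))
m[:120]=0;m[180:]=0
if m.sum():
    a=[ang(P)[0] for P in w[m]]; print("claw",min(a),max(a),np.mean(a),m.sum())
E
```

```text
86 340 368 (np.float64(11.37), np.float64(0.108), np.float64(0.121))
90 339 363 (np.float64(12.31), np.float64(0.105), np.float64(0.118))
94 338 361 (np.float64(12.25), np.float64(0.102), np.float64(0.113))
98 337 359 (np.float64(12.51), np.float64(0.099), np.float64(0.113))
102 336 358 (np.float64(12.43), np.float64(0.095), np.float64(0.113))
106 335 357 (np.float64(12.34), np.float64(0.092), np.float64(0.113))
110 334 356 (np.float64(12.11), np.float64(0.089), np.float64(0.113))
114 333 355 (np.float64(11.98), np.float64(0.085), np.float64(0.113))
118 332 354 (np.float64(12.27), np.float64(0.082), np.float64(0.112))
tap (np.float64(11.98), np.float64(0.108), np.float64(0.12))
tray ((792.090576171875, -132.70269775390625), (105.73674011230469, 85.70651245117188), 12.324674606323242) (np.float64(12.05), np.float64(0.142), np.float64(0.0))
top 117 (np.float64(14.6), np.float64(0.11), np.float64(0.118))
claw 35.65 58.3 49.49104330708661 508
```

The picture and depth put the tap line at 12.3°, not the 26.8° I took from the claws, which are lopsided. About 14.4° (0.25 rad) of turn remains.

Request:
{"name": "move_arm", "arguments": {
  "deltas": [0,0,0.0005,0,0,0.06,0,0,0,0.0005,0,0,0.12,0,0,0,0.0005,0,0,0.18,0,0,0,0.0005,0,0,0.22,0,0,0,0.0005,0,0,0.25,0,0,0,0.0005,0,0,0.25,0,0,0,0.0005,0,0,0.25,0]
}}

```text
t: 12.95
tool_pos: [0.6526, -0.1624, 0.1855]
orientation: [3.123, 0.34, 0.0]
force: [0.2, 0.7, 4.7]
opening: 0.0172
gripper_force: 45.0
```

```bash
python3 -c "
from h import *
s=robot.read_state();R=Ro.from_rotvec(s['orientation']).as_matrix();print(np.degrees(np.arctan2(R[1,0],R[0,0])),s['tool_pos'],s['force'],s['wrist_torque'],s['opening'])"
```

```text
12.412689651504628 [ 0.65255771 -0.16239298  0.1855087 ] [0.15043442 0.69264324 4.66428799] [0.0309034  0.10222718 0.09571976] 0.017155476562626403
```

Request:
{"name": "move_arm", "arguments": {
  "deltas": [0,0,-0.0015,0,0,0,0,0,0,-0.003,0,0,0,0,0,0,-0.0038,0,0,0,0,0,0,-0.0038,0,0,0,0,0,0,-0.0038,0,0,0,0]
}}

```text
t: 13.58
tool_pos: [0.6524, -0.1623, 0.1884]
orientation: [-3.123, -0.338, 0.001]
force: [5.9, -1.8, -4.9]
opening: 0.0173
gripper_force: 45.0
```

```bash
python3 -c "
from h import *
s=robot.read_state();R=Ro.from_rotvec(s['orientation']).as_matrix();print(np.degrees(np.arctan2(R[1,0],R[0,0])),s['tool_pos'],s['force'],s['wrist_torque'],s['opening'])"
```

```text
12.366096696743176 [ 0.65241926 -0.16233566  0.18839992] [ 5.88050883 -1.78411527 -4.87407213] [-0.28480638 -0.77356321  0.08924119] 0.01728418050127302
```

Pulling up is resisted with 5 N, so the lid is held under the claws. I'll ease off, release and back away.

Request:
{"name": "move_arm", "arguments": {
  "deltas": [0,0,0.001,0,0,0,0,0,0,0.001,0,0,0,0.3,0,0,0.001,0,0,0,0.5,0,0,0.001,0,0,0,0.5,0,0,0.001,0,0,0,0.5,0,0,-0.01,0,0,0,0.5,0,0,-0.04,0,0,0,0.5,0,0,-0.09,0,0,0,0.5,0,0,-0.14,0,0,0,0.5,-0.05,0,-0.16,0,0,0,0.5,-0.1,0,-0.16,0,0,0,0.5,-0.1,0,-0.16,0,0,0,0.5]
}}

```text
t: 15.08
tool_pos: [0.5525, -0.1845, 0.3508]
orientation: [3.123, 0.335, 0.001]
force: [-0.1, 0.6, 0.6]
opening: 0.0466
gripper_force: 0.0
```

```bash
python3 look.py w7; python3 - <<'E'
from h import *
z=np.load("w7.npz");X=z["w"].reshape(-1,3)
q=X[(np.hypot(X[:,0]-.653,X[:,1]+.162)<.05)&(X[:,2]>.205)&(X[:,2]<.235)].astype(np.float32)
print(len(q),np.median(q,0),cv2.minAreaRect(q[:,:2].copy()*1000))
E
```

```text
[37.9 24.8] 1519 [0.6607 0.1618 0.1748]
[307.4  48.6] 988 [ 0.7017 -0.1383  0.1751]
[594.3 164.8] 9748 [ 0.6523 -0.6434  0.0593]
[ 59.2 123.6] 1023 [0.5554 0.1481 0.1746]
[328.9 142. ] 768 [ 0.6043 -0.1849  0.1749]
[230.8 314. ] 506 [ 0.5762 -0.1544  0.47  ]
[407.3 313.2] 516 [ 0.5864 -0.2016  0.4693]
[375.8 370.2] 8169 [ 0.5767 -0.1951  0.4802]
15.125 [ 0.55397499 -0.18414906  0.35067785] [[ 9.771e-01  2.128e-01  1.700e-03]
 [ 2.128e-01 -9.771e-01 -7.000e-04]
 [ 1.500e-03  1.000e-03 -1.000e+00]] [-4.08776453e-01  7.35585323e-02  1.27998479e+00  5.49192017e-05
  1.78619066e+00  9.47567898e-01]
1203 [ 0.65330386 -0.16238688  0.21790786] ((652.2792358398438, -162.51597595214844), (71.13983917236328, 17.617294311523438), 12.405709266662598)
```

View pics/w7.png

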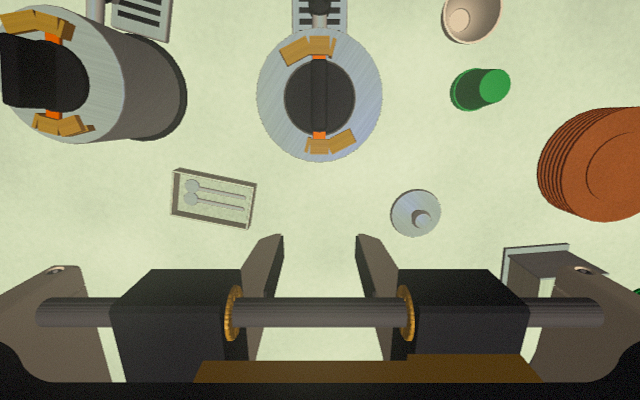

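The lid sits level with its bar (320,95) pointing at the tap (320,10) and both ears under the claws. The measured bar angle is 12.4° against 12.3° for the tap, at locked height. The steel lid at (416,213) is untouched.

```bash
python3 -c "
from plant import robot
print(robot.close_job())"
```

```text
the job is handed in; nothing more can be done
None
```

The urn is closed: the black lid is locked under the claws with its bar in line with the tap, the gripper has let go, and the job was handed in at about 15 s.

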